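# Run the mould's side slides out into their retainers

### The arm

A 6-joint arm with a two-finger parallel gripper is mounted at the origin on the work surface. World frame = base frame: x ahead of the robot, y to its left, z up, the work surface at z = 0. Lengths are in mm, angles in rad, forces in N, time in s.
With the tool pointing down it reaches from about 425 to 950 mm from the base axis. Payload 14.7 kg.
Tool frame: the origin (TCP) lies midway between the tips of the shut fingers; the grasp point (between the pads) lies 19 mm behind it; z points along the fingers, x is the direction in which the jaws open and shut, and the axes are right-handed (so a half turn about z gives the same grasp; the last joint's range is limited). The gripper opens to 85 mm and grips with 20 to 120 N. Pads are 22 mm wide; open, the fingers measure 114 mm over their backs; the gripper's body (76 mm by 85 mm) begins 54 mm behind the grasp point. The pads swing forward as they close: fully open they stand 13 mm farther back than shut.
Start: joints at [1.226, 0.48, 1.596, -0, 1.065, -0.047], TCP at [190.697, 621.391, 231.297] pointing down, gripper open.
Joint ranges: [-2.75, 2.75], [-0.82, 2.05], [0.23, 2.67], [-1.56, 4.7], [0.09, 2.69], [-2.92, 2.92]. Speed limits (rad/s): [1.89, 1.89, 2.39, 3.01, 3.01, 3.01].

### API

Orientations are given as a unit quaternion [w, x, y, z].
In Python, from bench import r gives the robot as it stands.
- The arm moves only by the tool jog_arm, never from a script. Its arguments are lists of equal length, an entry for each row: "travel": the shift along the tool's x, y, z scaled (see below), a list of three; "rotation": the turn, a rotation vector about the tool's x, y, z scaled (see below), a list of three; "claw": the gripper's target within -1 to 1 (shut at 1, half-way at 0, fully open at -1). In form: {"travel": [[tx, ty, tz], ...], "rotation": [[ax, ay, az], ...], "claw": [claw, ...]}. A call has exactly 5 rows; each row is the pose to reach, as a shift and turn from the pose commanded when the call began, along the tool's axes at that moment; what a row does not reach only later rows make up. The controller multiplies each number of a shift by 12 cm and each number of a turn by 90 degrees. A row lasts 1/12 s, in which the tool goes at most 41.7 mm and 7.16 degrees, less where a joint would pass 70% of its speed; a pose out of reach is approached as far as the arm can. A call with a number of a shift or a turn outside -1 to 1 is refused whole. A call with a gripper value outside its range is refused whole. The fingers move at their own pace and stop on an object; the grip force is fixed at half the most. Time passes only in rows, so rows that repeat a pose let the fingers close, or fill a call up. It gives the time, the measured TCP pose, the force and the opening at its end, in the units of the state.
- r.state(): the state, without advancing time (a new reading comes with each control period).
- r.read_camera(name): name is "scene" or "top" or "wrist"; returns (picture, depth): 384x512x3 uint8, blue, green, red; 384x512 float32, mm along the optical axis (not along the pixel's ray), 0 where there is no reading.
- r.get_calibration(name): a dict with "camera_matrix" (3x3 intrinsics, pixels), "world_from_camera" (4x4, takes a point from camera to world coordinates). Camera axes: x right, y down, z forward; pixel columns grow to the right and rows downward; lengths in mm; the calibration is good to about 2 mm. A picture is of the moment at which its call begins: read the wrist's pose just before it. get_calibration takes no time and is no camera call; for the wrist camera it gives the pose at the moment of the call.
- r.hand_in(): hands the job in, once; it reports no verdict.
Trained networks look in the newest picture that a camera, given by its name, has taken for a name from the list of things; names that differ only in an ending like _2 or _b are one class to them, and where a whole thing is asked for, a point or a joint stands for the part that bears it (a point fixed in the world has none). Each returns a list of dicts, best first, with "confidence" (0 to 1); they miss things now and then, are a little off and sometimes report something else, mostly with a low value. They report only what shows in the picture. A call takes as long as a camera call.
- r.spot_in(query, camera): "centre" ([x, y, z] in mm, in world coordinates, good to about 4 mm: the middle of the surface that is visible of it).
The state is a dict: "time": time; "joints": joint angles; "qd": joint speeds; "effort": joint torques, N m; "eef_pos": TCP position; "tcp_rot": TCP orientation; "force": force on the tool from outside, world axes, zero at the start; "moment": the same for the moment, N m; "gripper_width": finger opening in mm.
Only numpy, scipy, OpenCV 4.12 (cv2) and the standard library are available. Lean on these libraries where they do the work, as an engineer would, in place of code of your own. Each camera call takes 0.05 s, during which the arm holds its last target. There are 200 camera calls.

### The job

Make the mould half on the bench ready for closing: with a fingertip, push each of its two steel side slides outwards along its gibs, away from the copper core, until you feel its spring plunger drop into the notch in the slide's flank, and stop there; do not drive it on past the notch. Only push, gently: do not grip the slides, and do not touch the copper core or the slides' copper noses. Leave every loose thing on the mould and the bench as it is, and finish with the hand clear.

Things in the scene. Friction and masses are not known exactly. Their poses are not given: they have to be found in the camera images.
- mould: Mould half lying on two wooden bearers, bolted down: steel plates 246 (x) x 346 (y) mm, flat top 85 mm above the bench, an eye bolt and brass nipples on its +x side. Origin: bench level under its middle. z up; the two slides travel along its y axis, out of the middle: left slide to +y, right slide to -y.
- core: Copper core insert in the middle of the mould, 84 (x) x 68 (y) mm, with three ridges, top 92 mm above the bench. Not to be touched. Origin: its underside's middle, 85 mm above the bench.
- left_slide (a joint): Travel of the left slide, m: 0 fully in at the core, growing outwards (mould's +y). Starts at 0.002 to 0.022. It moves under 3 to 8 N of push. At 0.040 the notch meets the ball: it drops in, drawing the slide the last 2 to 3 mm. Forcing it on out of the notch takes about 25 N; the run ends at 0.050.
- left_block: Left slide: steel block 56 mm wide, 60 long along its travel, between brass-coloured gibs; top 120 above the bench. Origin: middle of the flat upright inner face to push, 105 up, clear from 90 to 120: below it a copper nose (left_nose, 36 wide, top 90 above the bench) reaches 27 mm from that face towards the core. y axis outwards, the way to go; z up. Notch: 8 mm slot, flank on the mould's +x side.
- left_ball (a joint): Spring ball of the left slide's plunger, m: under 0.0015 while it rides on the flat flank, about 0.0025 when it has dropped into the notch. It sits in a dark 22 x 24 mm housing, top 105 mm above the bench, on the gib on the mould's +x side, 122 mm from the mould's middle along the +y side.
- right_slide (a joint): Travel of the right slide, m: 0 fully in at the core, growing outwards (mould's -y). Starts at 0.002 to 0.022. It moves under 3 to 8 N of push. At 0.040 the notch meets the ball: it drops in, drawing the slide the last 2 to 3 mm. Forcing it on out of the notch takes about 25 N; the run ends at 0.050.
- right_block: Right slide: steel block 56 mm wide, 60 long along its travel, between brass-coloured gibs; top 120 above the bench. Origin: middle of the flat upright inner face to push, 105 up, clear from 90 to 120: below it a copper nose (right_nose, 36 wide, top 90 above the bench) reaches 27 mm from that face towards the core. y axis outwards, the way to go; z up. Notch: 8 mm slot, flank on the mould's -x side.
- right_ball (a joint): Spring ball of the right slide's plunger, m: under 0.0015 while it rides on the flat flank, about 0.0025 when it has dropped into the notch. It sits in a dark 22 x 24 mm housing, top 105 mm above the bench, on the gib on the mould's -x side, 122 mm from the mould's middle along the -y side.
- electrode: Loose copper electrode on a steel foot 34 x 34 mm, 36 mm tall, standing on the mould's top at its +x side. Origin: underside.
- hex_key: Loose dark L-shaped hex key, 108 x 36 mm, 8 mm thick, lying on the mould's top at its -x side. Origin: underside, middle of its long leg's length, 14 mm off that leg.
- pillar_a: Loose steel guide pillar standing on the bench, 42 mm wide, 130 mm tall. Origin: underside.
- pillar_b: A second guide pillar, the same.
- grease: Loose yellow grease tin, 72 mm wide, 60 mm tall, on the bench. Origin: underside.
- bushing: Loose brass guide bushing, 52 mm wide, 45 mm tall, on the bench. Origin: underside.
- caliper: Loose caliper lying on the bench, 210 mm long along its x, 10 mm thick. Origin: underside.
- mallet: Loose mallet lying on the bench, 225 mm long along its x, head 96 mm wide (red and yellow faces), 40 mm thick. Origin: underside.

How it is judged (in metres and radians):
At the end, for the whole second after the job is handed in: Both slides rest with their spring ball dropped into the notch (travel 40 mm within 1.5 mm, ball out by more than 1.8 mm) and still; the electrode and hex key lie within 15 mm, the other loose things within 20 mm, of where they were (value of joint left_slide between 0.0385 and 0.0415 m and value of joint each of left_ball, right_ball above 0.0018 m and velocity of joint left_slide between -0.005 and 0.005 m/s and value of joint right_slide between 0.0385 and 0.0415 m and velocity of joint right_slide between -0.005 and 0.005 m/s and distance of each of electrode, hex_key from where it was at the start of the episode below 0.015 m and distance of each of pillar_a, pillar_b, grease, bushing, caliper, mallet from where it was at the start of the episode below 0.02 m); the robot touches nothing.
It fails at once if a slide was driven on more than 5.5 mm past its notch (value of joint any of left_slide, right_slide above 0.0455 m).
It fails at once if a slide's steel body was gripped or shoved hard (over 40 N) (contact force between the fingers and left_block above 40 N or contact force between the fingers and right_block above 40 N).
It fails at once if the copper core or a slide's copper nose was touched (over 1.5 N) (contact force between any of the fingers, the arm and core above 1.5 N or contact force between any of the fingers, the arm and left_nose above 1.5 N or contact force between any of the fingers, the arm and right_nose above 1.5 N).
It fails at once if the electrode or the hex key on the mould was moved, lifted or knocked (over 15 mm) (distance of any of electrode, hex_key from where it was at the start of the episode above 0.015 m).
It fails at once if a loose thing on the bench was moved, lifted or knocked (over 20 mm) (distance of any of pillar_a, pillar_b, grease, bushing, caliper, mallet from where it was at the start of the episode above 0.02 m).
It also fails if it takes over 43 s, if anything falls off the work surface, if the arm or the gripper's body presses on something with over 40 N, if the wrist force passes 120 N, or if a joint passes its speed limit or range.

## Working session

There is one attempt and no reset: what is moved stays moved. The work goes in short steps, Python scripts to look and compute and a tool call to move; the robot and the scene stay as the last step left them, time stands still between calls to the robot, and variables do not carry over. Pictures are saved under pics/ and viewed, about 8 in all and at most 12, crops included, and the job is handed in when it is done.

Besides the shell and the picture viewer there is one more tool, called after ">>>" by a JSON object that holds its "op" and its "data". jog_arm: Moves the arm, as the interface text tells. Its arguments: {"type":"object","properties":{"travel":{"type":"array","items":{"type":"array","items":{"type":"number","minimum":-1,"maximum":1}}},"rotation":{"type":"array","items":{"type":"array","items":{"type":"number","minimum":-1,"maximum":1}}},"claw":{"type":"array","items":{"type":"number"}}},"required":["travel","rotation","claw"]}

```bash
mkdir -p pics; ls
python3 - <<'E'
from bench import r
import cv2
s=r.state();print(s)
for c in ("top","scene"):
    p,d=r.read_camera(c); cv2.imwrite(f"pics/{c}1.png",p)
    K=r.get_calibration(c);print(c,K)
    for q in ("mould","core","left_block","right_block","left_ball","right_ball","electrode","hex_key"):
        print(q,[( [round(v) for v in x["centre"]],round(x["confidence"],2)) for x in r.spot_in(q,c)][:3])
print(r.state()["time"])
E
```

```text
pics
{'time': 0.0, 'joints': array([ 1.22642612e+00,  4.80831461e-01,  1.59689992e+00,  1.40909069e-05,
        1.06510251e+00, -4.66219014e-02]), 'qd': array([-0.00032708,  0.00069602, -0.00031637,  0.0003506 , -0.00056464,
       -0.00146707]), 'effort': array([-3.09166226e-04, -9.50651836e+01, -4.30188882e+01,  1.53853540e-05,
        1.24826375e-02, -3.29796137e-05]), 'eef_pos': array([190.53305019, 620.99722652, 230.66293192]), 'tcp_rot': array([ 3.40116306e-04,  8.04168630e-01,  5.94400899e-01, -5.19157042e-04]), 'force': array([-0.16090336, -0.06980225, -0.22040252]), 'moment': array([ 0.03593674,  0.03338186, -0.03824089]), 'gripper_width': 85.68052709672533}
top {'camera_matrix': array([[357.09896279,   0.        , 259.28323325],
       [  0.        , 357.09896279, 196.42325441],
       [  0.        ,   0.        ,   1.        ]]), 'world_from_camera': array([[-5.50847538e-04, -9.95572024e-01,  9.40002190e-02,
         4.06777316e+02],
       [-9.99946175e-01,  1.52228778e-03,  1.02630530e-02,
         7.59396967e+00],
       [-1.03607039e-02, -9.39895061e-02, -9.95519276e-0
[... 440 characters left out ...]
,
       [  0.        , 361.02634033, 191.06343152],
       [  0.        ,   0.        ,   1.        ]]), 'world_from_camera': array([[-8.63104599e-01,  4.37056732e-01, -2.53045183e-01,
         7.80385552e+02],
       [ 5.04903766e-01,  7.57751815e-01, -4.13381633e-01,
         4.27862173e+02],
       [ 1.10742210e-02, -4.84555054e-01, -8.74690666e-01,
         9.78980554e+02],
       [ 0.00000000e+00,  0.00000000e+00,  0.00000000e+00,
         1.00000000e+00]])}
mould [([605, 96, 84], 0.82)]
core [([594, 60, 88], 0.76)]
left_block [([575, 176, 111], 0.96)]
right_block [([613, -26, 110], 0.64)]
left_ball []
right_ball []
electrode [([684, 83, 111], 0.65)]
hex_key [([487, 72, 92], 0.59)]
0.9
```

Run:
```python
import cv2
p=cv2.imread("pics/top1.png")
cv2.imwrite("pics/topc.png",cv2.resize(p[60:240,140:360],None,fx=3.3,fy=3.3,interpolation=cv2.INTER_CUBIC))
```

```text
(no output)
```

View pics/topc.png

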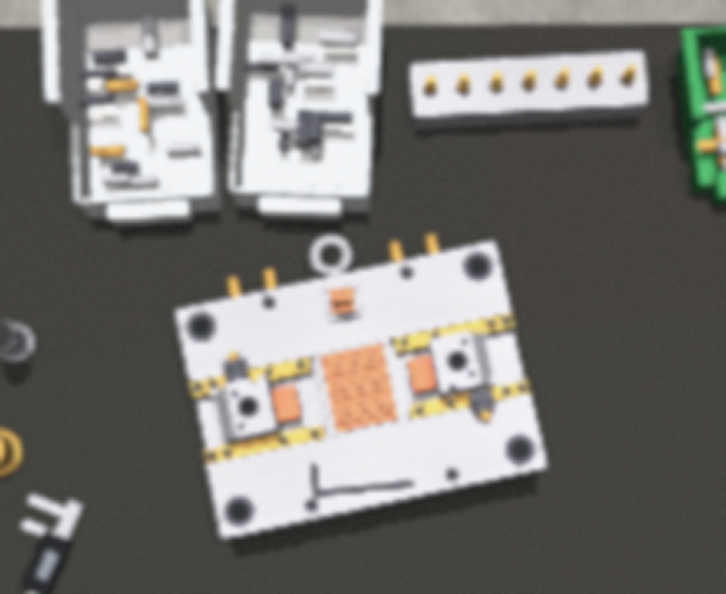

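View pics/scene1.png

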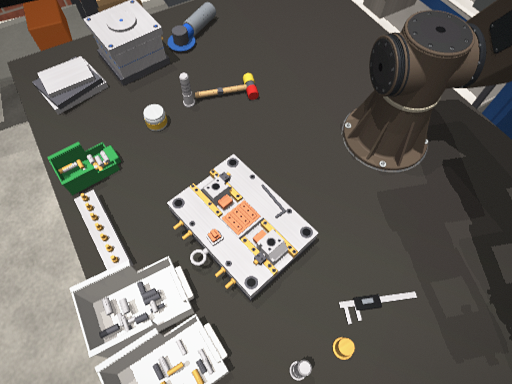

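The top crop shows the mould yawed about 11°, with its left slide at crop (248,408) and its right slide at (458,362). The core is at (360,388), the electrode at (342,302) and the hex key at (360,488). The space above the core and both noses is free. Next I'll fit the mould pose from depth.

```bash
cat > h.py <<'E'
from bench import r
import numpy as np, cv2
def cloud(c):
    p,d=r.read_camera(c); k=r.get_calibration(c); K=k["camera_matrix"]; T=k["world_from_camera"]
    v,u=np.mgrid[:d.shape[0],:d.shape[1]]
    P=np.stack([(u-K[0,2])/K[0,0]*d,(v-K[1,2])/K[1,1]*d,d],-1)@T[:3,:3].T+T[:3,3]
    P[d<=0]=np.nan
    return p,P
E
python3 - <<'E'
from h import *
p,P=cloud("top")
m=(abs(P[...,2]-86)<7)&(abs(P[...,0]-590)<220)&(abs(P[...,1]-55)<230)
m=cv2.morphologyEx(m.astype(np.uint8),cv2.MORPH_OPEN,np.ones((3,3)))
n,l,s,_=cv2.connectedComponentsWithStats(m); b=1+s[1:,4].argmax()
Q=P[l==b]; print(len(Q),np.median(Q[:,2]))
(c,sz,a)=cv2.minAreaRect(Q[:,:2].astype(np.float32)); print(c,sz,a)
t=np.radians(11.2 if 0 else (a if a<45 else a-90)); print("yaw",np.degrees(t))
ex=np.array([np.cos(t),np.sin(t)]);ey=np.array([-ex[1],ex[0]])
L=np.stack([(P[...,:2]-c)@ex,(P[...,:2]-c)@ey,P[...,2]],-1)
for sg in (1,-1):
    k=(abs(L[...,0])<26)&(sg*L[...,1]>40)&(sg*L[...,1]<185)&(L[...,2]>112)&(L[...,2]<132)
    y=sg*L[k][:,1]; print(sg,k.sum(),np.percentile(y,[0,3,50,97,100]),np.median(L[k],0))
k=(L[...,2]>90)&(L[...,2]<104)&(abs(L[...,0])<45)&(abs(L[...,1])<45);print("core",L[k].mean(0),np.ptp(L[k],0))
E
```

```text
5133 85.30819019438218
(590.2572021484375, 56.79411315917969) (247.25904846191406, 346.3985900878906) 12.442887306213379
yaw 12.442887306213379
1 201 [ 91.88222697  92.32408433 113.69638292 135.35864018 136.99427119] [ -0.59141882 113.69638292 119.81657583]
-1 200 [ 80.55455801  81.77984034 103.18287178 124.20611838 126.66134338] [ 3.84251887e-02 -1.03182872e+02  1.20019768e+02]
core [-0.29601266  0.51600643 92.47929643] [85.86657237 72.651773    8.81418424]
```

>>> {"op": "jog_arm", "data": {"travel": [[-0.13, 0.17, 0], [-0.26, 0.35, 0], [-0.38, 0.53, 0], [-0.51, 0.7, 0], [-0.62, 0.863, 0]], "rotation": [[0, 0, 0], [0, 0, 0], [0, 0, 0], [0, 0, 0], [0, 0, 0]], "claw": [1, 1, 1, 1, 1]}}

```text
time: 1.37
eef_pos: [268.4, 518.6, 231.3]
tcp_rot: [0.0, 0.804, 0.594, -0.0]
force: [1.1, 0.1, -1.0]
gripper_width: 25.7
```

>>> {"op": "jog_arm", "data": {"travel": [[-0.13, 0.17, 0], [-0.26, 0.35, 0], [-0.38, 0.53, 0], [-0.51, 0.7, 0], [-0.62, 0.863, 0]], "rotation": [[0, 0, 0], [0, 0, 0], [0, 0, 0], [0, 0, 0], [0, 0, 0]], "claw": [1, 1, 1, 1, 1]}}

```text
time: 1.78
eef_pos: [345.6, 417.1, 231.4]
tcp_rot: [0.0, 0.804, 0.594, 0.0]
force: [0.6, -0.3, -0.1]
gripper_width: 0.2
```

>>> {"op": "jog_arm", "data": {"travel": [[-0.13, 0.17, 0], [-0.26, 0.35, 0], [-0.38, 0.53, 0], [-0.51, 0.7, 0], [-0.62, 0.863, 0]], "rotation": [[0, 0, 0], [0, 0, 0], [0, 0, 0], [0, 0, 0], [0, 0, 0]], "claw": [1, 1, 1, 1, 1]}}

```text
time: 2.2
eef_pos: [422.9, 315.6, 231.4]
tcp_rot: [0.0, 0.804, 0.594, 0.0]
force: [-0.1, 0.7, -0.6]
gripper_width: 0.2
```

>>> {"op": "jog_arm", "data": {"travel": [[-0.13, 0.17, 0], [-0.26, 0.35, 0], [-0.38, 0.53, 0], [-0.51, 0.7, 0], [-0.62, 0.863, 0]], "rotation": [[0, 0, 0], [0, 0, 0], [0, 0, 0], [0, 0, 0], [0, 0, 0]], "claw": [1, 1, 1, 1, 1]}}

```text
time: 2.62
eef_pos: [500.1, 214.0, 231.4]
tcp_rot: [0.0, 0.804, 0.594, 0.0]
force: [0.2, 0.7, 0.2]
gripper_width: 0.3
```

>>> {"op": "jog_arm", "data": {"travel": [[-0.13, 0.17, 0], [-0.26, 0.35, 0], [-0.38, 0.53, 0], [-0.51, 0.7, 0], [-0.62, 0.863, 0]], "rotation": [[0, 0, 0], [0, 0, 0], [0, 0, 0], [0, 0, 0], [0, 0, 0]], "claw": [1, 1, 1, 1, 1]}}

```text
time: 3.03
eef_pos: [577.3, 112.4, 231.4]
tcp_rot: [0.0, 0.804, 0.594, 0.0]
force: [-0.3, -0.1, 0.0]
gripper_width: 0.1
```

>>> {"op": "jog_arm", "data": {"travel": [[0, 0, 0.0], [0, 0, 0], [0, 0, 0], [0, 0, 0], [0, 0, 0]], "rotation": [[0, 0, 0.07], [0, 0, 0.14], [0, 0, 0.21], [0, 0, 0.28], [0, 0, 0.35]], "claw": [1, 1, 1, 1, 1]}}

```text
time: 3.45
eef_pos: [576.6, 113.7, 231.3]
tcp_rot: [-0.0, 0.936, 0.351, -0.0]
force: [-0.0, -0.2, 0.1]
gripper_width: -0.2
```

>>> {"op": "jog_arm", "data": {"travel": [[0, 0, 0.0], [0, 0, 0], [0, 0, 0], [0, 0, 0], [0, 0, 0]], "rotation": [[0, 0, 0.07], [0, 0, 0.14], [0, 0, 0.21], [0, 0, 0.28], [0, 0, 0.322]], "claw": [1, 1, 1, 1, 1]}}

```text
time: 3.87
eef_pos: [576.6, 113.8, 231.3]
tcp_rot: [0.0, 0.994, 0.105, 0.0]
force: [0.4, -0.6, -0.3]
gripper_width: 0.1
```

Run:
```python
from h import *
p,P=cloud("wrist"); cv2.imwrite("pics/w1.png",p)
c=np.array([590.26,56.79]);t=np.radians(12.44)
ex=np.array([np.cos(t),np.sin(t)]);ey=np.array([-ex[1],ex[0]])
L=np.stack([(P[...,:2]-c)@ex,(P[...,:2]-c)@ey,P[...,2]],-1)
s=r.state()["eef_pos"]; print("tcp local",(s[:2]-c)@ex,(s[:2]-c)@ey,s[2])
for sg in (1,-1):
    k=(abs(L[...,0])<40)&(sg*L[...,1]>60)&(sg*L[...,1]<185)&(L[...,2]>115)&(L[...,2]<125)
    if k.sum()>50:
        print(sg,k.sum(),np.percentile(sg*L[k][:,1],[0,2,98]),np.percentile(L[k][:,0],[2,98]),np.median(L[k],0))
        rc=cv2.minAreaRect(L[k][:,:2].astype(np.float32));print(rc)
k=(L[...,2]>90)&(L[...,2]<95)&(abs(L[...,0])<50)&(abs(L[...,1])<45)
if k.sum()>50: print("core",cv2.minAreaRect(L[k][:,:2].astype(np.float32)))
```

```text
tcp local -1.0585665759806622 58.62042885785017 231.36025935753673
1 2936 [ 92.25773218  93.00912381 135.42377589] [-24.95786632  28.60526759] [  1.48948351 115.33531132 120.27412147]
((1.7656230926513672, 114.89459228515625), (44.99618148803711, 56.155460357666016), 89.4509048461914)
-1 128 [79.34340085 79.92687668 93.00169187] [-6.44283564  3.69744983] [ -0.86625812 -84.76876158 119.93988676]
((-1.3766124248504639, -86.64201354980469), (14.670557975769043, 10.139896392822266), 89.5878677368164)
core ((2.4366302490234375, 4.594448089599609), (52.28361129760742, 74.17833709716797), 82.04451751708984)
```

View pics/w1.png

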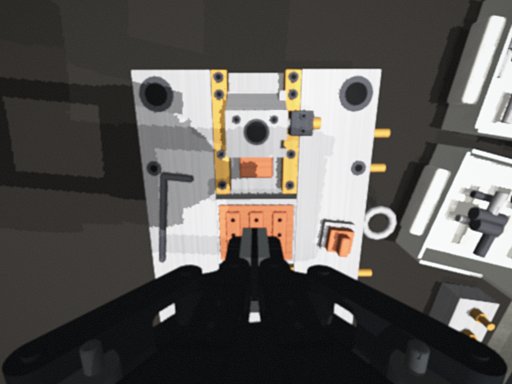

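The wrist view shows the left block's face at row 156. Its notch is at about (283,143) and the plunger housing at (302,122), so about 19 mm is left to go. The hex key and electrode are well clear of the finger lane.

>>> {"op": "jog_arm", "data": {"travel": [[0, 0, 0.25], [0, 0, 0.5], [0, 0, 0.75], [0, 0, 0.95], [0, 0, 1.0]], "rotation": [[0, 0, 0], [0, 0, 0], [0, 0, 0], [0, 0, 0], [0, 0, 0]], "claw": [1, 1, 1, 1, 1]}}

```text
time: 4.33
eef_pos: [574.5, 113.5, 107.9]
tcp_rot: [0.0, 0.994, 0.109, -0.002]
force: [-1.1, -1.2, -0.6]
gripper_width: -0.1
```

>>> {"op": "jog_arm", "data": {"travel": [[0, 0, 0.035], [0, 0, 0.07], [0, -0.05, 0.07], [0, -0.1, 0.07], [0, -0.1, 0.07]], "rotation": [[0, 0, 0], [0, 0, 0], [0, 0, 0], [0, 0, 0], [0, 0, 0]], "claw": [1, 1, 1, 1, 1]}}

```text
time: 4.75
eef_pos: [574.4, 126.8, 104.1]
tcp_rot: [-0.0, 0.994, 0.109, 0.001]
force: [0.2, 1.1, -0.1]
gripper_width: -0.1
```

>>> {"op": "jog_arm", "data": {"travel": [[0, -0.01, 0], [0, -0.02, 0], [0, -0.03, 0], [0, -0.04, 0], [0, -0.05, 0]], "rotation": [[0, 0, 0], [0, 0, 0], [0, 0, 0], [0, 0, 0], [0, 0, 0]], "claw": [1, 1, 1, 1, 1]}}

```text
time: 5.17
eef_pos: [572.7, 131.5, 103.0]
tcp_rot: [0.0, 0.994, 0.108, 0.0]
force: [-0.0, -0.9, 0.3]
gripper_width: 0.5
```

>>> {"op": "jog_arm", "data": {"travel": [[0, -0.01, 0], [0, -0.02, 0], [0, -0.03, 0], [0, -0.04, 0], [0, -0.05, 0]], "rotation": [[0, 0, 0], [0, 0, 0], [0, 0, 0], [0, 0, 0], [0, 0, 0]], "claw": [1, 1, 1, 1, 1]}}

```text
time: 5.58
eef_pos: [571.5, 136.7, 102.9]
tcp_rot: [0.0, 0.994, 0.109, -0.0]
force: [2.3, -9.4, -0.3]
gripper_width: -0.1
```

>>> {"op": "jog_arm", "data": {"travel": [[0, -0.01, 0], [0, -0.02, 0], [0, -0.03, 0], [0, -0.04, 0], [0, -0.05, 0]], "rotation": [[0, 0, 0], [0, 0, 0], [0, 0, 0], [0, 0, 0], [0, 0, 0]], "claw": [1, 1, 1, 1, 1]}}

```text
time: 6.0
eef_pos: [570.3, 142.3, 102.9]
tcp_rot: [0.001, 0.994, 0.109, 0.0]
force: [2.5, -9.4, 0.6]
gripper_width: 0.3
```

>>> {"op": "jog_arm", "data": {"travel": [[0, -0.01, 0], [0, -0.02, 0], [0, -0.03, 0], [0, -0.04, 0], [0, -0.04, 0]], "rotation": [[0, 0, 0], [0, 0, 0], [0, 0, 0], [0, 0, 0], [0, 0, 0]], "claw": [1, 1, 1, 1, 1]}}

```text
time: 6.42
eef_pos: [569.1, 147.5, 102.9]
tcp_rot: [0.0, 0.994, 0.108, -0.0]
force: [0.6, -2.7, 0.4]
gripper_width: -0.2
```

```bash
cat >> h.py <<'E'
def wl():
    p,P=cloud("wrist")
    c=np.array([590.26,56.79]);t=np.radians(12.44)
    ex=np.array([np.cos(t),np.sin(t)]);ey=np.array([-ex[1],ex[0]])
    L=np.stack([(P[...,:2]-c)@ex,(P[...,:2]-c)@ey,P[...,2]],-1)
    s=r.state(); print("t",s["time"],"tcp local",(s["eef_pos"][:2]-c)@ex,(s["eef_pos"][:2]-c)@ey,"F",s["force"])
    return p,L
E
python3 - <<'E'
from h import *
p,L=wl()
cv2.imwrite("pics/w2.png",cv2.resize(p[40:290,150:400],None,fx=2.4,fy=2.4,interpolation=cv2.INTER_CUBIC))
E
```

```text
t 6.4667 tcp local -1.0974677595493936 93.2563120909222 F [ 1.33061607 -2.89126169 -0.00658621]
```

View pics/w2.png

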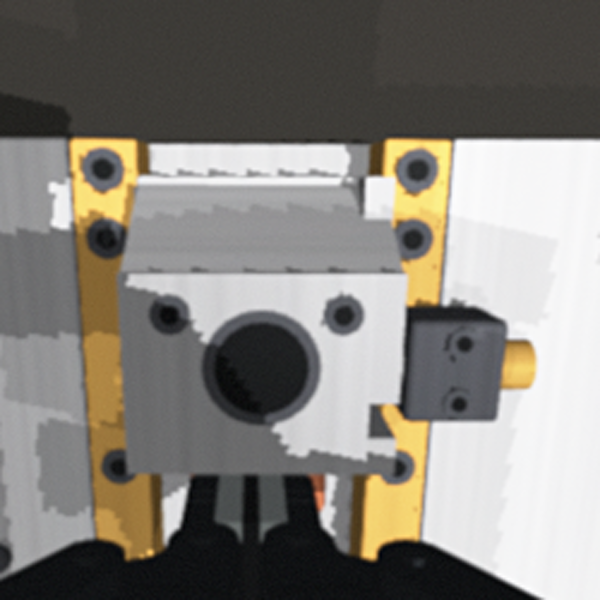

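```bash
cat >> h.py <<'E'
def pts(names):
    # local y of pixel on a given plane height z
    k=r.get_calibration("wrist");K=np.linalg.inv(k["camera_matrix"]);T=k["world_from_camera"]
    c=np.array([590.26,56.79]);t=np.radians(12.44)
    for n,(u,v,z) in names.items():
        d=T[:3,:3]@K@np.array([u,v,1]);w=T[:3,3]+d*(z-T[2,3])/d[2]
        print(n,round((w[:2]-c)@[np.cos(t),np.sin(t)],1),round((w[:2]-c)@[-np.sin(t),np.cos(t)],1))
E
python3 - <<'E'
from h import *
f=lambda x,y,z:(150+x/2.4,40+y/2.4,z)
pts(dict(notch_in=f(380,438,120),notch_out=f(380,405,120),face=f(260,474,120),outer=f(260,272,120),house_out=f(460,323,105),house_in=f(455,420,105)))
E
```

```text
notch_in 26.3 112.2
notch_out 25.9 119.4
face 1.5 104.0
outer 1.3 146.4
house_out 45.6 133.3
house_in 46.5 110.6
```

The notch is at local y 115.8 and the plunger at 122, so about 6 mm is left, and the ball should start to draw the slide in after about 3–4 mm. I'll go finer now.

>>> {"op": "jog_arm", "data": {"travel": [[0, -0.004, 0], [0, -0.008, 0], [0, -0.012, 0], [0, -0.016, 0], [0, -0.02, 0]], "rotation": [[0, 0, 0], [0, 0, 0], [0, 0, 0], [0, 0, 0], [0, 0, 0]], "claw": [1, 1, 1, 1, 1]}}

```text
time: 6.88
eef_pos: [568.7, 149.7, 102.9]
tcp_rot: [0.0, 0.994, 0.109, 0.0]
force: [1.9, -5.8, 0.2]
gripper_width: 0.1
```

>>> {"op": "jog_arm", "data": {"travel": [[0, -0.002, 0], [0, -0.004, 0], [0, -0.006, 0], [0, -0.008, 0], [0, -0.008, 0]], "rotation": [[0, 0, 0], [0, 0, 0], [0, 0, 0], [0, 0, 0], [0, 0, 0]], "claw": [1, 1, 1, 1, 1]}}

```text
time: 7.3
eef_pos: [568.3, 151.2, 102.9]
tcp_rot: [-0.0, 0.994, 0.108, -0.0]
force: [1.5, -0.8, -1.2]
gripper_width: -0.2
```

Run:
```python
from h import *
p,L=wl()
cv2.imwrite("pics/w3.png",cv2.resize(p[40:290,150:400],None,fx=2.4,fy=2.4,interpolation=cv2.INTER_CUBIC))
```

```text
t 7.35 tcp local -1.0998780663529948 96.99639210353712 F [-0.60820072 -0.04183602 -0.63895335]
```

View pics/w3.png

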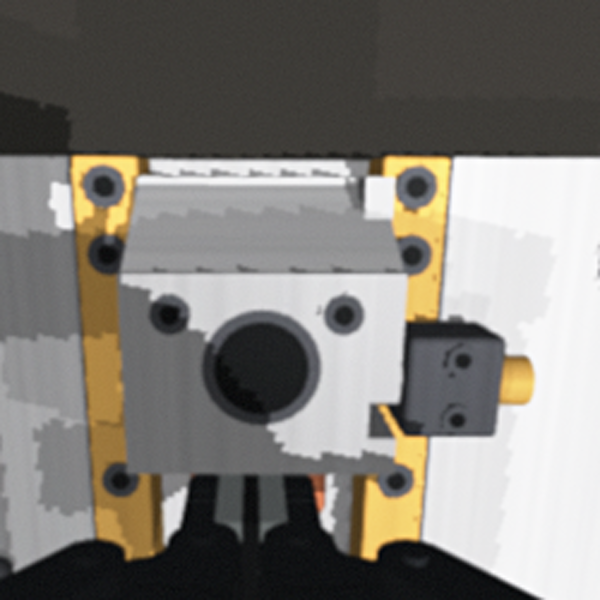

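Row 474 is unchanged, so the face is still on the finger. There is about 2.5 mm left, and the force is falling as the ball starts into the notch.

>>> {"op": "jog_arm", "data": {"travel": [[0, -0.002, 0], [0, -0.004, 0], [0, -0.006, 0], [0, -0.008, 0], [0, -0.01, 0]], "rotation": [[0, 0, 0], [0, 0, 0], [0, 0, 0], [0, 0, 0], [0, 0, 0]], "claw": [1, 1, 1, 1, 1]}}

```text
time: 7.77
eef_pos: [568.0, 152.4, 102.9]
tcp_rot: [-0.0, 0.994, 0.109, -0.0]
force: [0.5, 0.1, 0.2]
gripper_width: -0.4
```

Run:
```python
from h import *
p,L=wl()
g=cv2.cvtColor(p,cv2.COLOR_BGR2GRAY).astype(int)
o=cv2.cvtColor(cv2.imread("pics/w3.png"),cv2.COLOR_BGR2GRAY)
print("face col 215:",g[232:242,215], "outer", g[148:160,215])
o=o[::1]; print("prev", o[[int((v-40+.5)*2.4) for v in range(232,242)],int(65.5*2.4)],o[[int((v-40+.5)*2.4) for v in range(148,160)],int(65.5*2.4)])
```

```text
t 7.8167 tcp local -1.1469935143723866 98.15167769698625 F [-0.54822505  0.21528118 -0.58684026]
face col 215: [107 107 106 107  90  70  62  59  59  60] outer [152 137 115 103 129 190 212 213 214 212 211 214]
prev [108 106 110 108 105  80  66  63  61  61] [152 154 147 134 105 126 180 213 211 210 212 213]
```

The finger is now unloaded and the face stands a little ahead of it, so the slide has dropped in. I'll back off and check.

>>> {"op": "jog_arm", "data": {"travel": [[0, 0.03, 0], [0, 0.07, 0], [0, 0.11, 0], [0, 0.15, 0], [0, 0.15, 0]], "rotation": [[0, 0, 0], [0, 0, 0], [0, 0, 0], [0, 0, 0], [0, 0, 0]], "claw": [1, 1, 1, 1, 1]}}

```text
time: 8.23
eef_pos: [572.2, 133.6, 102.9]
tcp_rot: [0.0, 0.994, 0.108, -0.0]
force: [-0.2, 0.2, 0.8]
gripper_width: -0.2
```

Run:
```python
from h import *
p,L=wl()
cv2.imwrite("pics/w4.png",cv2.resize(p[40:290,150:400],None,fx=2.4,fy=2.4,interpolation=cv2.INTER_CUBIC))
k=(abs(L[...,0])<40)&(L[...,1]>60)&(L[...,1]<185)&(L[...,2]>115)&(L[...,2]<125)
print(cv2.minAreaRect(L[k][:,:2].astype(np.float32)))
```

```text
t 8.2833 tcp local -1.0939404292657198 79.28704019171224 F [-0.74952926 -0.65831337 -0.55033087]
((1.4773216247558594, 120.45870971679688), (69.41922760009766, 56.2488899230957), 89.64901733398438)
```

View pics/w4.png

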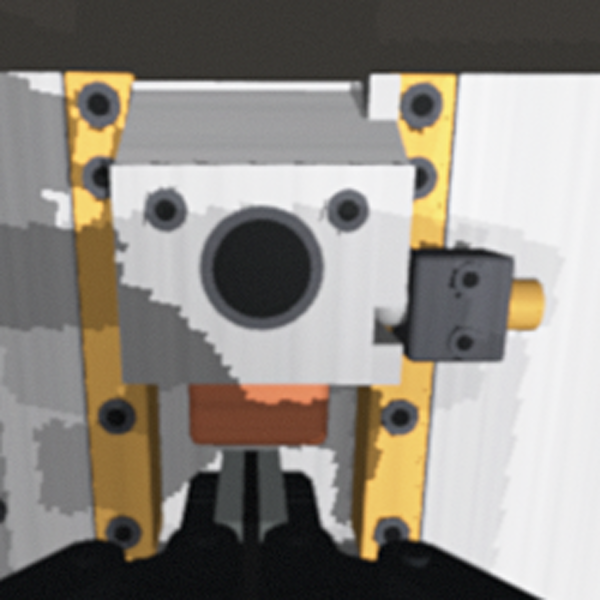

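Run:
```python
from h import *
f=lambda x,y,z:(150+x/2.4,40+y/2.4,z)
pts(dict(notch_in=f(385,343,120),notch_out=f(385,308,120),face=f(260,384,120),outer=f(260,164,120),house_out=f(465,257,105),house_in=f(465,359,105)))
```

```text
notch_in 26.2 118.4
notch_out 25.8 125.4
face 1.4 109.9
outer 1.2 152.3
house_out 45.4 133.7
house_in 47.5 111.1
```

The left ball sits in the notch: notch centre 121.9, plunger centre 122.4. I'll go to the right slide and turn the hand half round so that the camera sees it.

>>> {"op": "jog_arm", "data": {"travel": [[0, 0, -0.2], [0, 0.2, -0.4], [0, 0.5, -0.4], [0, 0.8, -0.4], [0, 1.0, -0.4]], "rotation": [[0, 0, 0], [0, 0, 0], [0, 0, 0], [0, 0, 0], [0, 0, 0]], "claw": [1, 1, 1, 1, 1]}}

```text
time: 8.7
eef_pos: [598.6, 15.2, 151.6]
tcp_rot: [0.0, 0.994, 0.108, 0.001]
force: [0.2, -0.4, -0.1]
gripper_width: -0.0
```

Run:
```python
from h import *
print(r.state()["joints"],r.state()["eef_pos"])
```

```text
[-2.50721417e-02  4.98270568e-01  1.79514826e+00 -5.14310240e-04
  8.46715125e-01 -2.42094797e-01] [598.58854541  15.15523225 151.59497809]
```

>>> {"op": "jog_arm", "data": {"travel": [[0, 0.05, 0], [0, 0.1, 0], [0, 0.1, 0], [0, 0.1, 0], [0, 0.1, 0]], "rotation": [[0, 0, 0.079], [0, 0, 0.158], [0, 0, 0.237], [0, 0, 0.316], [0, 0, 0.396]], "claw": [1, 1, 1, 1, 1]}}

```text
time: 9.12
eef_pos: [600.4, 5.6, 150.9]
tcp_rot: [-0.0, 0.979, -0.204, -0.0]
force: [0.1, 0.2, -1.1]
gripper_width: 0.1
```

>>> {"op": "jog_arm", "data": {"travel": [[0, 0, 0], [0, 0, 0], [0, 0, 0], [0, 0, 0], [0, 0, 0]], "rotation": [[0, 0, 0.079], [0, 0, 0.158], [0, 0, 0.237], [0, 0, 0.316], [0, 0, 0.396]], "claw": [1, 1, 1, 1, 1]}}

```text
time: 9.53
eef_pos: [600.4, 5.8, 150.9]
tcp_rot: [-0.0, 0.87, -0.493, -0.0]
force: [-0.3, -0.2, -0.5]
gripper_width: -0.2
```

>>> {"op": "jog_arm", "data": {"travel": [[0, 0, 0], [0, 0, 0], [0, 0, 0], [0, 0, 0], [0, 0, 0]], "rotation": [[0, 0, 0.079], [0, 0, 0.158], [0, 0, 0.237], [0, 0, 0.316], [0, 0, 0.396]], "claw": [1, 1, 1, 1, 1]}}

```text
time: 9.95
eef_pos: [600.4, 5.9, 150.9]
tcp_rot: [-0.0, -0.677, 0.736, 0.0]
force: [0.2, -0.4, 0.4]
gripper_width: -0.3
```

>>> {"op": "jog_arm", "data": {"travel": [[0, 0, 0], [0, 0, 0], [0, 0, 0], [0, 0, 0], [0, 0, 0]], "rotation": [[0, 0, 0.079], [0, 0, 0.158], [0, 0, 0.237], [0, 0, 0.316], [0, 0, 0.396]], "claw": [1, 1, 1, 1, 1]}}

```text
time: 10.37
eef_pos: [600.4, 5.8, 150.9]
tcp_rot: [-0.0, -0.42, 0.907, 0.0]
force: [-0.1, 0.9, 1.1]
gripper_width: -0.1
```

>>> {"op": "jog_arm", "data": {"travel": [[0, 0, 0], [0, 0, 0], [0, 0, 0], [0, 0, 0], [0, 0, 0]], "rotation": [[0, 0, 0.079], [0, 0, 0.158], [0, 0, 0.237], [0, 0, 0.316], [0, 0, 0.396]], "claw": [1, 1, 1, 1, 1]}}

```text
time: 10.78
eef_pos: [600.4, 5.9, 150.9]
tcp_rot: [-0.0, -0.123, 0.992, 0.0]
force: [0.2, 0.2, -0.2]
gripper_width: -0.3
```

Run:
```python
from h import *
print(r.state()["joints"])
p,L=wl()
k=(abs(L[...,0])<40)&(L[...,1]<-60)&(L[...,1]>-185)&(L[...,2]>115)&(L[...,2]<125)
print(cv2.minAreaRect(L[k][:,:2].astype(np.float32)),np.percentile(L[k][:,1],[2,98,100]))
cv2.imwrite("pics/w5.png",cv2.resize(p[40:290,150:400],None,fx=2.4,fy=2.4,interpolation=cv2.INTER_CUBIC))
```

```text
[-4.07594315e-02  5.01828309e-01  1.79056204e+00  3.90602643e-05
  8.49223076e-01  2.85482669e+00]
t 10.8333 tcp local -1.1042069517129047 -51.92399492758274 F [0.75556574 1.38028015 0.35848369]
((-0.1775035858154297, -103.40861511230469), (45.077388763427734, 56.07216262817383), 89.46632385253906) [-124.23847738  -82.12727829  -80.69107038]
```

View pics/w5.png

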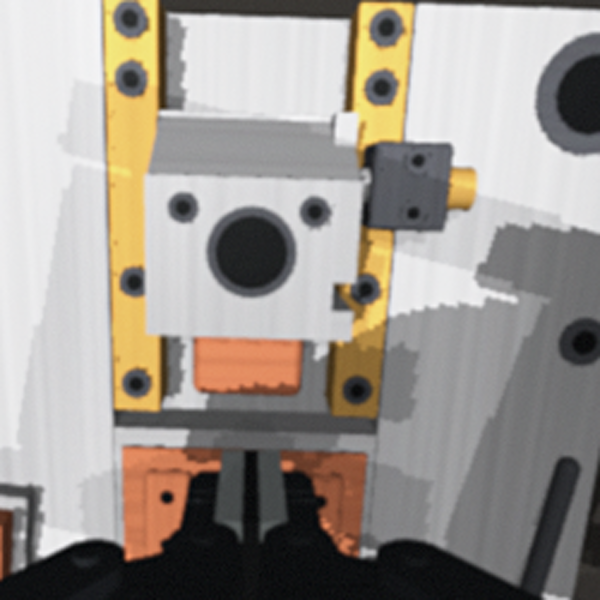

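The right block's face is at crop row 337, with the notch at (343,298) and the housing at (408,187). The face is at local y −81, so by symmetry it should end at about −110.

>>> {"op": "jog_arm", "data": {"travel": [[0, 0, 0.1], [0, 0, 0.2], [0, 0, 0.3], [0, 0, 0.38], [0, 0, 0.4]], "rotation": [[0, 0, 0], [0, 0, 0], [0, 0, 0], [0, 0, 0], [0, 0, 0]], "claw": [1, 1, 1, 1, 1]}}

```text
time: 11.25
eef_pos: [599.1, 5.8, 100.3]
tcp_rot: [-0.002, -0.127, 0.992, 0.0]
force: [-1.2, 1.1, -0.0]
gripper_width: 0.2
```

>>> {"op": "jog_arm", "data": {"travel": [[0, -0.03, 0], [0, -0.06, 0], [0, -0.09, 0], [0, -0.115, 0], [0, -0.125, 0]], "rotation": [[0, 0, 0], [0, 0, 0], [0, 0, 0], [0, 0, 0], [0, 0, 0]], "claw": [1, 1, 1, 1, 1]}}

```text
time: 11.67
eef_pos: [604.7, -9.4, 103.4]
tcp_rot: [0.0, -0.126, 0.992, -0.0]
force: [-0.3, 0.0, -0.4]
gripper_width: 0.1
```

>>> {"op": "jog_arm", "data": {"travel": [[0, -0.01, 0], [0, -0.02, 0], [0, -0.03, 0], [0, -0.04, 0], [0, -0.05, 0]], "rotation": [[0, 0, 0], [0, 0, 0], [0, 0, 0], [0, 0, 0], [0, 0, 0]], "claw": [1, 1, 1, 1, 1]}}

```text
time: 12.08
eef_pos: [605.4, -13.6, 103.1]
tcp_rot: [-0.0, -0.126, 0.992, 0.001]
force: [-2.6, 9.9, 4.3]
gripper_width: -0.2
```

>>> {"op": "jog_arm", "data": {"travel": [[0, -0.01, 0], [0, -0.02, 0], [0, -0.03, 0], [0, -0.04, 0], [0, -0.05, 0]], "rotation": [[0, 0, 0], [0, 0, 0], [0, 0, 0], [0, 0, 0], [0, 0, 0]], "claw": [1, 1, 1, 1, 1]}}

```text
time: 12.5
eef_pos: [606.7, -19.4, 103.0]
tcp_rot: [-0.0, -0.126, 0.992, 0.001]
force: [-3.2, 9.9, 4.9]
gripper_width: -0.2
```

>>> {"op": "jog_arm", "data": {"travel": [[0, -0.01, 0], [0, -0.02, 0], [0, -0.03, 0], [0, -0.04, 0], [0, -0.05, 0]], "rotation": [[0, 0, 0], [0, 0, 0], [0, 0, 0], [0, 0, 0], [0, 0, 0]], "claw": [1, 1, 1, 1, 1]}}

```text
time: 12.92
eef_pos: [608.0, -25.2, 103.0]
tcp_rot: [-0.001, -0.126, 0.992, 0.001]
force: [-4.4, 9.0, 6.4]
gripper_width: -0.1
```

>>> {"op": "jog_arm", "data": {"travel": [[0, -0.01, 0], [0, -0.02, 0], [0, -0.03, 0], [0, -0.04, 0], [0, -0.05, 0]], "rotation": [[0, 0, 0], [0, 0, 0], [0, 0, 0], [0, 0, 0], [0, 0, 0]], "claw": [1, 1, 1, 1, 1]}}

```text
time: 13.33
eef_pos: [609.2, -31.0, 103.0]
tcp_rot: [-0.001, -0.126, 0.992, 0.001]
force: [-5.0, 9.9, 7.3]
gripper_width: 0.2
```

Run:
```python
from h import *
p,L=wl()
print(r.state()["joints"][5])
cv2.imwrite("pics/w6.png",cv2.resize(p[40:290,150:400],None,fx=2.4,fy=2.4,interpolation=cv2.INTER_CUBIC))
```

```text
t 13.3833 tcp local -0.2588643424408223 -90.19136019835877 F [-2.59545771  1.97677354  2.09961374]
2.7872029067149904
```

View pics/w6.png

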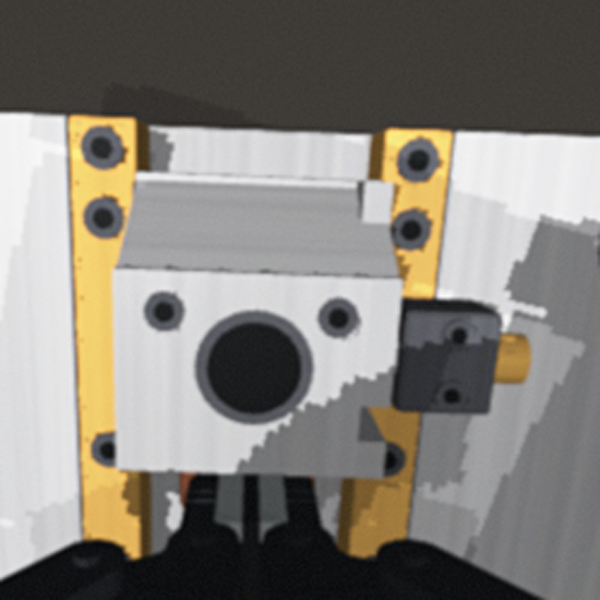

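Run:
```python
from h import *
f=lambda x,y,z:(150+x/2.4,40+y/2.4,z)
pts(dict(notch_in=f(372,440,120),notch_out=f(372,408,120),face=f(260,473,120),outer=f(260,270,120),house_out=f(452,316,105),house_in=f(445,410,105)))
```

```text
notch_in -24.6 -109.3
notch_out -24.0 -116.3
face -1.7 -101.0
outer 0.0 -143.6
house_out -42.9 -133.1
house_in -43.9 -111.2
```

>>> {"op": "jog_arm", "data": {"travel": [[0, -0.007, 0], [0, -0.014, 0], [0, -0.021, 0], [0, -0.028, 0], [0, -0.035, 0]], "rotation": [[0, 0, 0], [0, 0, 0], [0, 0, 0], [0, 0, 0], [0, 0, 0]], "claw": [1, 1, 1, 1, 1]}}

```text
time: 13.8
eef_pos: [610.3, -35.1, 102.9]
tcp_rot: [-0.001, -0.126, 0.992, 0.001]
force: [-4.8, 8.1, 5.9]
gripper_width: -0.0
```

>>> {"op": "jog_arm", "data": {"travel": [[0, -0.004, 0], [0, -0.008, 0], [0, -0.012, 0], [0, -0.016, 0], [0, -0.02, 0]], "rotation": [[0, 0, 0], [0, 0, 0], [0, 0, 0], [0, 0, 0], [0, 0, 0]], "claw": [1, 1, 1, 1, 1]}}

```text
time: 14.22
eef_pos: [611.2, -37.9, 102.9]
tcp_rot: [-0.001, -0.126, 0.992, 0.0]
force: [-1.8, 1.3, -0.0]
gripper_width: 0.0
```

>>> {"op": "jog_arm", "data": {"travel": [[0, -0.002, 0], [0, -0.004, 0], [0, -0.006, 0], [0, -0.008, 0], [0, -0.01, 0]], "rotation": [[0, 0, 0], [0, 0, 0], [0, 0, 0], [0, 0, 0], [0, 0, 0]], "claw": [1, 1, 1, 1, 1]}}

```text
time: 14.63
eef_pos: [612.2, -39.6, 102.9]
tcp_rot: [0.0, -0.126, 0.992, -0.0]
force: [-0.4, 1.6, 0.4]
gripper_width: 0.2
```

The force has collapsed at the expected place, so the slide should have dropped in. I'll back off and check.

>>> {"op": "jog_arm", "data": {"travel": [[0, 0.03, 0], [0, 0.07, 0], [0, 0.11, 0], [0, 0.15, 0], [0, 0.15, 0]], "rotation": [[0, 0, 0], [0, 0, 0], [0, 0, 0], [0, 0, 0], [0, 0, 0]], "claw": [1, 1, 1, 1, 1]}}

```text
time: 15.05
eef_pos: [607.2, -21.0, 102.9]
tcp_rot: [-0.0, -0.126, 0.992, 0.0]
force: [0.1, 0.0, 0.2]
gripper_width: -0.1
```

Run:
```python
from h import *
p,L=wl()
cv2.imwrite("pics/w7.png",cv2.resize(p[40:290,150:400],None,fx=2.4,fy=2.4,interpolation=cv2.INTER_CUBIC))
```

```text
t 15.1 tcp local -0.100796310043035 -80.03416203684041 F [-0.24984024  0.31715193  0.50276654]
```

View pics/w7.png

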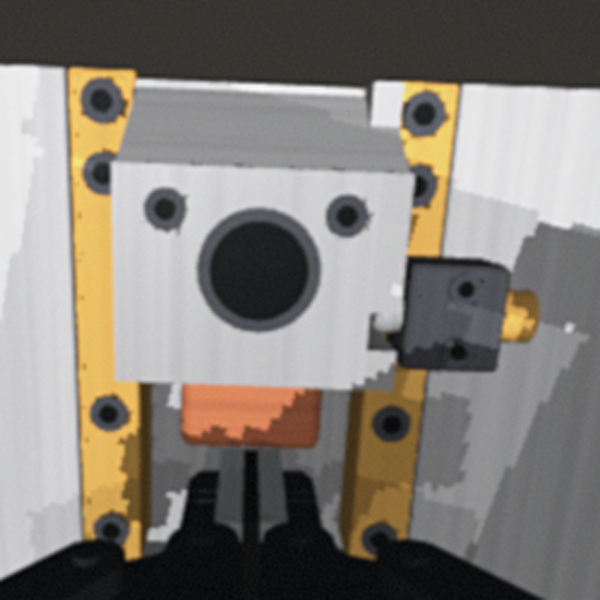

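The ball shows in the right slide's notch at (388,325), the same look as on the left. I'll lift clear, then measure and check the left slide again.

>>> {"op": "jog_arm", "data": {"travel": [[0, 0.05, -0.2], [0, 0.1, -0.4], [0, 0.1, -0.6], [0, 0.1, -0.8], [0, 0.1, -1.0]], "rotation": [[0, 0, 0], [0, 0, 0], [0, 0, 0], [0, 0, 0], [0, 0, 0]], "claw": [1, 1, 1, 1, 1]}}

```text
time: 15.52
eef_pos: [604.5, -10.4, 224.1]
tcp_rot: [0.0, -0.126, 0.992, -0.0]
force: [1.1, -0.3, -0.1]
gripper_width: 0.1
```

Run:
```python
from h import *
c=np.array([590.26,56.79]);t=np.radians(12.44)
for cam in ("wrist","scene"):
    p,P=cloud(cam)
    for q in ("left_block","right_block","electrode","hex_key","pillar_a","grease","bushing","caliper","mallet"):
        if cam=="wrist" and q!="right_block": continue
        print(cam,q,[(np.round(x["centre"]),round(x["confidence"],2)) for x in r.spot_in(q,cam)][:2])
    D=P[...,:2]-c; L=np.stack([D@[np.cos(t),np.sin(t)],D@[-np.sin(t),np.cos(t)],P[...,2]],-1)
    for sg in (1,-1):
        k=(abs(L[...,0])<26)&(sg*L[...,1]>60)&(sg*L[...,1]<185)&(L[...,2]>116)&(L[...,2]<125)
        if k.sum()>30: print(cam,sg,k.sum(),np.percentile(sg*L[k][:,1],[1,99]))
s=r.state();print(s["time"],s["force"],s["eef_pos"])
```

```text
wrist right_block [(array([615., -78., 115.]), 0.83)]
wrist -1 1396 [111.41862059 157.33595469]
scene left_block [(array([569., 192., 110.]), 0.78)]
scene right_block [(array([622., -55., 109.]), 0.94)]
scene electrode []
scene hex_key [(array([487.,  73.,  96.]), 0.47), (array([685.,  78., 108.]), 0.17)]
scene pillar_a [(array([665., 451., 125.]), 0.88), (array([ 531., -455.,   49.]), 0.45)]
scene grease [(array([ 652., -414.,   52.]), 0.72)]
scene bushing [(array([540., 462.,  44.]), 0.82)]
scene caliper [(array([405., 414.,   7.]), 0.82)]
scene mallet [(array([ 302., -366.,   30.]), 0.69)]
scene 1 294 [110.65300253 152.1059517 ]
scene -1 184 [109.5461538  150.79938203]
16.1167 [0.62234822 0.46956899 0.60858139] [604.37578115 -10.48357351 222.30490328]
```

Both faces stand at about 110–111 mm. The hand is clear at z = 222 mm and nothing else was disturbed, so I'll hand in.

```bash
python3 -c "
from bench import r
print(r.hand_in())"
```

```text
the job is handed in; nothing more can be done
None
```

I pushed both slides outwards with the shut fingertips until their spring balls dropped into the notches. I then backed off, lifted the hand clear to z ≈ 222 mm, and handed the job in at about 16 s.

**Left slide:** the push was about 10 N and fell to zero at the notch. Afterwards the notch centre measured 121.9 mm against 122.4 mm for the plunger, and the ball showed in the notch.

**Right slide:** the push was about 10–13 N and fell to about 1.5 N at the notch. The picture shows its ball in the notch, but I did not measure the notch centre after the drop. The inner face came out at 109.5–111.4 mm, against 110–111 mm on the left.

**Not fully checked:**
- **Electrode:** the network did not report it in the last scene picture, probably because the arm hid it. The nearest hint was a low-confidence "hex_key" spot at its old place.
- **Bench things:** I had no readings of these from the start to compare with. I passed them only well above their height and felt no contact.
- **Upward force:** while pushing the right slide I saw up to 7 N upward on the tool, which I did not explain. It vanished when I backed off, and the tip stayed about 13 mm above the nose.

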